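Load clasp blanks into the sprung magazine

ROBOT

A 6-joint arm with a two-finger parallel gripper is mounted at the origin on the work surface. World frame = base frame: x ahead of the robot, y to its left, z up, the work surface at z = 0. Lengths are in m, angles in rad, forces in N, time in s.
With the tool pointing down it reaches from about 0.275 to 1 m from the base axis. Payload 8.4 kg.
Tool frame: the origin (TCP) lies on the centre line of the jaws, within the pads' length; the fingertips stand 17 mm ahead of it and the grasp point (between the pads) lies 2 mm behind it (bot.tcp_to_tips is the z of the fingertips in the tool frame, in m); z points along the fingers, y is the line along which they close (so a half turn about z gives the same grasp; the last joint's range is limited). The gripper opens to 85 mm and grips with 20 to 120 N. Pads are 22 mm wide; open, the fingers measure 114 mm over their backs; the gripper's body (76 mm by 85 mm) begins 54 mm behind the grasp point. The pads swing forward as they close: fully open they stand 13 mm farther back than shut.
Start: joints at [-1.258, 0.353, 1.633, -0, 1.155, -0.002], TCP at [0.194, -0.594, 0.248] pointing down, gripper open.
Joint ranges: [-2.63, 2.63], [-0.92, 2.1], [0.06, 2.66], [-1.3, 4.44], [0, 2.69], [-3.02, 3.02]. Speed limits (rad/s): [2.22, 2.22, 2.79, 3.14, 3.14, 3.14].

INTERFACE

Orientations are given as a unit quaternion [x, y, z, w].
In Python, from workcell import bot, hand, kinematics, get_obs, vision, hand_in gives the robot as it stands. The module is installed in compiled form; this text tells all that it offers. Calls block until the motion is done:
- bot.reach(position, orientation): joint-space move of the TCP to a pose.
- bot.servo_line(position, ori=None, velocity=0.15): straight line of the TCP; ori=None keeps the orientation; velocity is the mean speed in m/s.
- bot.goto_joints(angles): joint-space move.
- hand.move_gripper(opening, strength=None): finger opening in m; strength is the grip in N (None keeps the last); returns when the fingers have stopped.
- bot.dwell(seconds).
- kinematics.solve_ik(position, orientation): joint angles nearest the present ones, or None.
- get_obs(): the state.
- vision.read_camera(name): name is "scene" or "side" or "wrist"; returns a dict with "frame" (384x512x3 uint8, red, green, blue), "intrinsics" (3x3 intrinsics, pixels), "view" (4x4, takes a point from world to camera coordinates). Camera axes: x right, y down, z forward; pixel columns grow to the right and rows downward; lengths in m; the calibration is good to about 2 mm. A picture is of the moment at which its call begins. There is no depth.
A pose or a line that the arm cannot do raises bot.IKError and nothing moves.
- hand_in(): hands the job in; it is judged then, once.
The state is a dict: "time_s": time; "joint_pos": joint angles; "joint_vel": joint speeds; "joint_efforts": joint torques, N m; "position": TCP position; "orientation": TCP orientation; "wrist_force": force on the tool from outside, world axes, zero at the start; "ft_torque": the same for the moment, N m; "gripper_width": finger opening in m; "grip_force": force on a finger pad.
Only numpy, scipy, OpenCV 4.12 (cv2) and the standard library are available. Lean on these libraries where they do the work, as an engineer would, in place of code of your own. Each camera call takes 0.05 s, during which the arm holds its last target. There are 200 camera calls.

TASK

Load the two short wooden clasp blanks into the leaning spring magazine, one after the other: lay each blank in the mouth and press it down square against the spring until both end catches snap shut over it, so that the two end up stacked under the catches. Leave the long blank, the jar and the weight where they are.

Things in the scene. Friction and masses are not known exactly. Their poses are not given: they have to be found in the camera images.
- magazine: Open aluminium stack magazine on a grey stand, fixed, leaning 28 deg so its mouth faces up and towards the robot. Origin: centre of the underside of its floor plate (8 mm thick). z = magazine axis, out of the mouth; x = length of the well, rising away from the robot; y = its width, level. Well 113 mm along x, 49 mm along y (3 mm more than a blank), between four L-shaped corner posts.
- seat (a point): Point on the magazine axis level with the flat undersides of the two catches (magazine z = 75 mm). A blank is retained once its top face has been pushed below this level (2 to 5 mm further is safe) and the catches have sprung out over its ends.
- mouth (a point): Point on the axis level with the tops of the straight posts (magazine z = 107 mm); above, flared lips reach z = 118 mm. Long sides open for fingers over 83 mm (|x| < 41 mm) down to the floor plate; nothing stands beside them. A blank let go squarely in the mouth rests on the catches' slopes, underside at about z = 93 mm, top at about 109 mm, not yet loaded.
- follower (a joint): Travel of the spring follower (steel plate 76 x 34 mm, top at magazine z = 73 mm when up) along the magazine axis: 0 up, grows to 0.042 m pressed down. Spring about 4 N at 0, rising 130 N/m. About 0.014 with one blank retained, 0.030 with two.
- catch_near (a joint): Sprung sliding bolt, 16 mm wide, at the well's end nearer the robot (magazine -x). 0 = shut, overhanging the well by 7 mm; up to 0.011 m pushed back. Flat underneath; its top slopes steeply (22 deg off the axis, magazine z = 98 to 80 mm), so a blank pressed down pushes it back and it snaps out over the blank. Spring 1 to 2 N; pressing a blank past both catches takes about 6 to 15 N in all.
- catch_far (a joint): The same catch at the other end of the well (magazine +x). The catches' housings reach 32 mm beyond the well's ends, up to z = 98 mm; the stand's foot on the table is 170 x 120 mm.
- blank_a: Short clasp blank: plain wooden bar 110 x 46 x 16 mm (x, y, z), origin at its centre, 70 g; lies flat on the dark cutting mat (3 mm thick). Identical to blank_b; order and way round do not matter.
- blank_b: Short clasp blank, identical to blank_a.
- long_blank: Bystander: long blank 150 x 46 x 16 mm of the same wood, origin at its centre, flat on the mat. Does not fit the magazine.
- jar: Bystander: closed glass jar, 76 mm wide, 100 mm high, origin under its centre.
- weight: Bystander: dark round steel weight with a knob on top, 72 mm wide, 62 mm high, origin under its centre.
Things that resemble listed ones, but are neither listed nor needed, are in the scene too. What is shaped like the blank_b but green or pink is not meant.

How it is judged:
On the way, in this order (a step that is already met when the one before it is completed fails the run):
1. one short blank, and only one, lies in the magazine under both shut catches (value of joint each of catch_near, catch_far below 0.002 m and (((z of blank_a in the frame of magazine between 0.02 and 0.071 m and x of blank_a in the frame of magazine between -0.006 and 0.006 m and y of blank_a in the frame of magazine between -0.006 and 0.006 m and angle between the z axis of blank_a and the z axis of magazine, either way round below 0.12 rad) and not (z of blank_b in the frame of magazine between 0.02 and 0.071 m and x of blank_b in the frame of magazine between -0.006 and 0.006 m and y of blank_b in the frame of magazine between -0.006 and 0.006 m and angle between the z axis of blank_b and the z axis of magazine, either way round below 0.12 rad)) or ((z of blank_b in the frame of magazine between 0.02 and 0.071 m and x of blank_b in the frame of magazine between -0.006 and 0.006 m and y of blank_b in the frame of magazine between -0.006 and 0.006 m and angle between the z axis of blank_b and the z axis of magazine, either way round below 0.12 rad) and not (z of blank_a in the frame of magazine between 0.02 and 0.071 m and x of blank_a in the frame of magazine between -0.006 and 0.006 m and y of blank_a in the frame of magazine between -0.006 and 0.006 m and angle between the z axis of blank_a and the z axis of magazine, either way round below 0.12 rad)))), for 0.2 s.
2. both short blanks lie in the magazine under both shut catches (value of joint each of catch_near, catch_far below 0.002 m and z of blank_a in the frame of magazine between 0.02 and 0.071 m and x of blank_a in the frame of magazine between -0.006 and 0.006 m and y of blank_a in the frame of magazine between -0.006 and 0.006 m and angle between the z axis of each of blank_a, blank_b and the z axis of magazine, either way round below 0.12 rad and z of blank_b in the frame of magazine between 0.02 and 0.071 m and x of blank_b in the frame of magazine between -0.006 and 0.006 m and y of blank_b in the frame of magazine between -0.006 and 0.006 m), for 0.2 s.
At the end, for the whole second after the job is handed in: Both short blanks are stacked at rest in the magazine: centres within 6 mm of its axis along x and y and below the catches (under z = 71 mm of the magazine), square to within 7 degrees, both catches within 2 mm of shut, the follower pressed down at least 26 mm; long blank, jar and weight not moved (all of step 2 and value of joint follower above 0.026 m and linear speed of each of blank_a, blank_b below 0.02 m/s); the robot touches nothing.
It fails at once if the long blank is moved more than 30 mm or tipped over (distance of long_blank from where it was at the start of the episode above 0.03 m or angle between long_blank's own z axis and vertical above 0.4 rad).
It fails at once if the jar is moved more than 30 mm or tipped over (distance of jar from where it was at the start of the episode above 0.03 m or angle between jar's own z axis and vertical above 0.4 rad).
It fails at once if the weight is moved more than 30 mm or tipped over (distance of weight from where it was at the start of the episode above 0.03 m or angle between weight's own z axis and vertical above 0.4 rad).
It also fails if it takes over 72 s, if anything falls off the work surface, if the arm or the gripper's body presses on something with over 40 N, if the wrist force passes 120 N, or if a joint passes its speed limit or range.

## Working session

There is one attempt and no reset: what is moved stays moved. The work goes in short steps, each a Python script; the robot and the scene stay as the last script left them, time stands still between calls to the robot, and variables do not carry over. Pictures are saved under pics/ and viewed, at most 10 in all, crops included, and the job is handed in when it is done.

```bash
mkdir -p pics; ls; python3 - <<'E'
from workcell import *
import cv2, numpy as np
for n in ["scene","side"]:
    c=vision.read_camera(n); cv2.imwrite(f"pics/{n}0.png",cv2.resize(c["frame"][:,:,::-1],(800,600),interpolation=cv2.INTER_CUBIC)); cv2.imwrite(f"pics/{n}_raw.png",c["frame"][:,:,::-1])
    print(n,c["intrinsics"].round(2).tolist(),c["view"].round(4).tolist())
print(get_obs())
E
```

```text
pics
scene [[385.84, 0.0, 250.49], [0.0, 385.84, 193.03], [0.0, 0.0, 1.0]] [[-0.8264, 0.5628, 0.0169, 0.4153], [0.3383, 0.5201, -0.7842, -0.0562], [-0.4502, -0.6424, -0.6202, 1.3801], [0.0, 0.0, 0.0, 1.0]]
side [[350.19, 0.0, 257.63], [0.0, 350.19, 191.98], [0.0, 0.0, 1.0]] [[-0.9767, -0.2148, 0.0048, 0.4573], [-0.1586, 0.7056, -0.6906, 0.1752], [0.1449, -0.6753, -0.7232, 0.9777], [0.0, 0.0, 0.0, 1.0]]
{'time_s': 0.1, 'joint_pos': array([-1.25841924e+00,  3.53591171e-01,  1.63403688e+00, -2.79938172e-05,
        1.15518411e+00, -2.41813817e-03]), 'joint_vel': array([ 0.00042578,  0.00121329, -0.00091332,  0.00048674, -0.00042185,
       -0.000583  ]), 'joint_efforts': array([ 4.78933598e-04, -6.06354547e+01, -3.42820001e+01,  3.41606142e-05,
        3.91138805e-03,  3.07903761e-06]), 'position': array([ 0.19337552, -0.59392384,  0.24763885]), 'orientation': array([ 9.87637477e-01,  1.56754081e-01, -1.06770302e-04, -6.00471904e-04]), 'wrist_force': array([-0.01726234,  0.53511254, -0.31793653]), 'ft_torque': array([ 0.02757489,  0.03503324, -0.02168093]), 'grip_force': 0.0, 'gripper_width': 0.0853726310824394}
```

View pics/scene0.png

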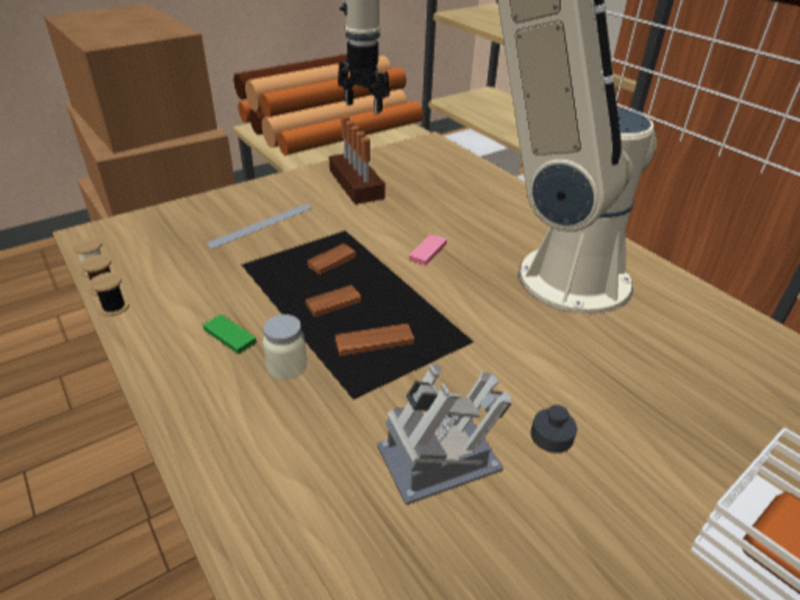

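View pics/side0.png

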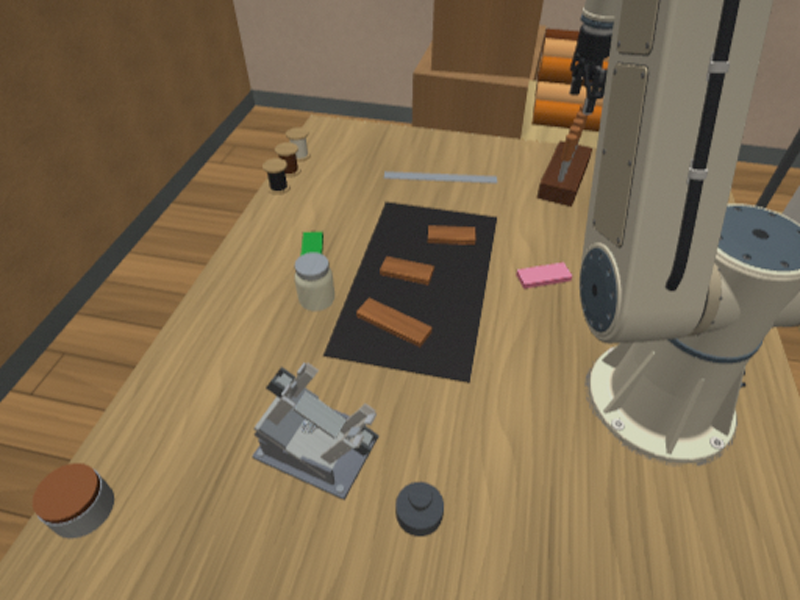

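Candidates (scene0 pixels): short wooden blanks at (331,258) and (333,300), the long blank at (374,340), a green lookalike at (229,333) and a pink one at (427,249). I choose the two short brown ones. The magazine is at (443,430), the jar at (285,350) and the weight at (554,430).

```bash
cat > h.py <<'E'
from workcell import *
import cv2, numpy as np
from scipy.spatial.transform import Rotation as R
def proj(c,P):
    P=np.atleast_2d(P); q=(c["view"][:3,:3]@P.T).T+c["view"][:3,3]; q=(c["intrinsics"]@q.T).T; return q[:,:2]/q[:,2:]
def back(c,uv,z):
    uv=np.atleast_2d(uv).astype(float); d=np.linalg.inv(c["intrinsics"])@np.c_[uv,np.ones(len(uv))].T
    Rt=c["view"][:3,:3].T; o=-Rt@c["view"][:3,3]; d=(Rt@d).T
    return o+d*((z-o[2])/d[:,2])[:,None]
def down(yaw): # tool z down, tool y (closing) along world angle yaw+90, tool x along yaw
    x=np.array([np.cos(yaw),np.sin(yaw),0]); z=np.array([0,0,-1.]); return R.from_matrix(np.c_[x,np.cross(z,x),z])
E
python3 - <<'E'
from h import *
S=512/800
pts={"scene":{"a":(331,256,.019),"b":(333,298,.019),"long":(374,336,.019),"foot":[(386,464,.0),(410,498,0),(501,465,0)],"jar":(285,368,0),"wt":(554,440,0)},
"side":{"a":(452,233,.019),"b":(407,268,.019),"long":(394,319,.019),"foot":[(258,456,0),(343,495,0),(375,440,0)],"wt":(419,520,0)}}
for n,d in pts.items():
    c=vision.read_camera(n)
    for k,v in d.items():
        for p in np.atleast_2d(v): print(n,k,back(c,p[:2]*S,p[2])[0].round(3))
c=vision.read_camera("wrist");print(c["intrinsics"],c["view"]); o=get_obs()
# camera in tool
T=np.eye(4);T[:3,:3]=R.from_quat(o["orientation"]).as_matrix();T[:3,3]=o["position"]
print(np.linalg.inv(T)@np.linalg.inv(c["view"]))
E
```

```text
scene a [ 0.435 -0.349  0.019]
scene b [ 0.51  -0.209  0.019]
scene long [ 0.503 -0.061  0.019]
scene foot [0.643 0.191 0.   ]
scene foot [0.647 0.263 0.   ]
scene foot [0.49  0.295 0.   ]
scene jar [ 0.681 -0.094  0.   ]
scene wt [0.381 0.307 0.   ]
side a [ 0.429 -0.353  0.019]
side b [ 0.506 -0.214  0.019]
side long [ 0.5   -0.064  0.019]
side foot [0.653 0.261 0.   ]
side foot [0.499 0.294 0.   ]
side foot [0.474 0.191 0.   ]
side wt [0.375 0.306 0.   ]
[[320.09520239   0.         251.92969209]
 [  0.         320.09520239 194.59150109]
 [  0.           0.           1.        ]] [[ 3.09162957e-01 -9.51009073e-01 -9.75697295e-05 -6.24392278e-01]
 [-9.15639692e-01 -2.97692463e-01  2.70153940e-01 -3.44608159e-02]
 [-2.56947894e-01 -8.34322524e-02 -9.62817137e-01  3.77003377e-01]
 [ 0.00000000e+00  0.00000000e+00  0.00000000e+00  1.00000000e+00]]
[[-4.25477266e-04 -9.62819763e-01 -2.70144263e-01  6.83865405e-02]
 [ 9.99999779e-01 -5.47659736e-04  3.76911374e-04 -4.24993072e-04]
 [-5.10844856e-04 -2.70144043e-01  9.62819783e-01 -1.24275407e-01]
 [ 0.00000000e+00  0.00000000e+00  0.00000000e+00  1.00000000e+00]]
```

```bash
cat >> h.py <<'E'
def mag_rot(yaw):  # magazine axes, yaw of x heading
    lean=np.deg2rad(28); h=np.array([np.cos(yaw),np.sin(yaw),0]); u=np.array([0,0,1.])
    x=np.cos(lean)*h+np.sin(lean)*u; z=np.cos(lean)*u-np.sin(lean)*h
    return np.c_[x,np.cross(z,x),z]
def tool_mag(yaw,s=1):
    M=mag_rot(yaw); x=s*M[:,0]; z=-M[:,2]; return R.from_matrix(np.c_[x,np.cross(z,x),z]).as_quat()
def snap(n,f):
    c=vision.read_camera(n); cv2.imwrite(f"pics/{f}.png",c["frame"][:,:,::-1]); np.savez(f"pics/{f}.npz",**c); return c
E
python3 - <<'E'
from h import *
bot.reach([0.45,-0.29,0.27],down(0.4).as_quat()); print(get_obs()["time_s"],get_obs()["joint_pos"].round(2)); snap("wrist","wb")
yaw=np.deg2rad(-12); M=mag_rot(yaw); p=np.array([.55,.23,.17])+.16*M[:,2]
for s in(1,-1):
    print(s,kinematics.solve_ik(p,tool_mag(yaw,s)))
for s in (1,-1):
    try: bot.reach(p,tool_mag(yaw,s)); break
    except bot.IKError as e: print(e)
print(s,get_obs()["time_s"],get_obs()["joint_pos"].round(2)); snap("wrist","wm")
a=cv2.imread("pics/wb.png");b=cv2.imread("pics/wm.png")
cv2.imwrite("pics/wm2.png",cv2.resize(b,(800,600),interpolation=cv2.INTER_CUBIC));cv2.imwrite("pics/wb2.png",cv2.resize(a,(800,600),interpolation=cv2.INTER_CUBIC))
E
```

```text
1.725 [-0.58  0.19  1.8  -0.    1.15  0.6 ]
1 [ 0.70009328  0.01113549  1.99906252 -0.50111643  0.88081088  2.7546918 ]
-1 [ 0.70009328  0.01113549  1.99906252 -0.50111643  0.88081088 -0.38690085]
1 3.7167 [ 0.7   0.01  2.   -0.5   0.88  2.75]
```

View pics/wm2.png

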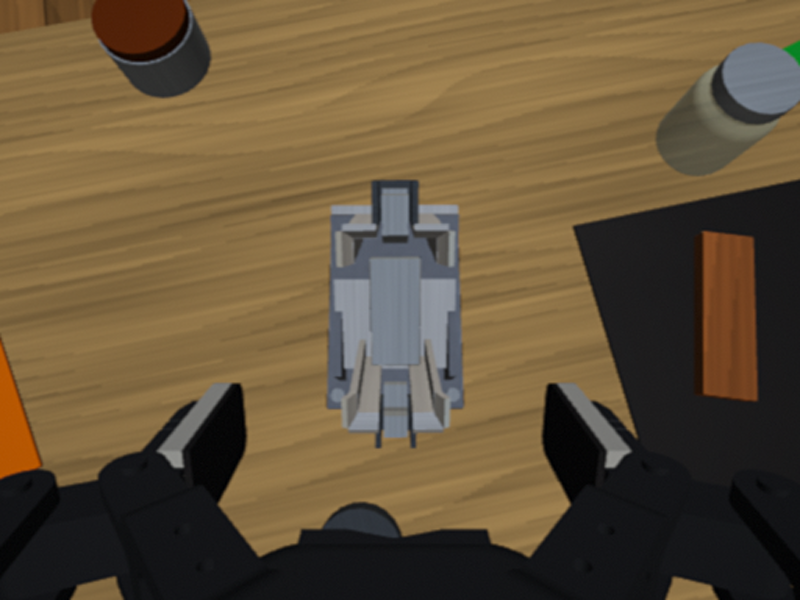

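View pics/wb2.png

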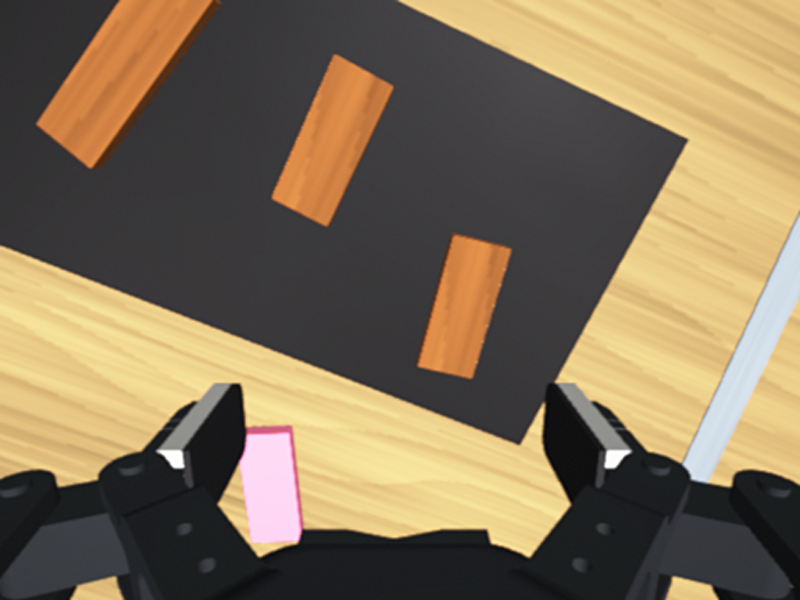

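Wrist view wm2 shows the magazine square in the picture, with follower corners at about (370,257), (420,257), (421,364) and (370,365). wb2 shows the two short blanks at (333,140) and (465,306), the long blank at top left and the pink lookalike at (272,485). Next I fit rough poses and take close views from both wrist orientations.

```bash
cat >> h.py <<'E'
from scipy.optimize import least_squares
def load(f): return dict(np.load(f"pics/{f}.npz"))
def fit_mag(obs,p0,fixyaw=None): # obs: list (cam, uv Nx2, pts Nx3 in magazine); p=(x,y,z,yaw) of origin
    f=lambda p: np.concatenate([(proj(c,p[:3]+np.array(P)@mag_rot(p[3]).T)-uv).ravel() for c,uv,P in obs])
    return least_squares(f,p0,loss="soft_l1")
def rect(c,uv,dims,z): # fit flat rectangle to corner pixels -> x,y,yaw
    P=back(c,uv,z)[:,:2]; b,s,a=cv2.minAreaRect((P*1e4).astype(np.float32)); print(np.array(s)/1e4)
    e=[P[(i+1)%4]-P[i] for i in range(4)]; l=e[np.argmax([np.linalg.norm(v) for v in e])]
    return *P.mean(0), np.arctan2(l[1],l[0])
E
python3 - <<'E'
from h import *
S=.64
c=load("wb")
for n,q in {"b":[(335,54),(393,87),(328,226),(272,198)],"a":[(454,234),(511,248),(472,379),(418,366)]}.items(): print(n,rect(c,np.array(q)*S,0,.019))
c=load("wm")
P=[(38,17,73),(38,-17,73),(-38,-17,73),(-38,17,73)]
r=fit_mag([(c,np.array([(370,257),(420,257),(421,364),(370,365)])*S,np.array(P)/1e3)],[.57,.23,.05,-.2]); print(r.x,r.fun.round(1))
x=r.x; M=mag_rot(x[3]); m=x[:3]+.107*M[:,2]; print("mouth",m)
for s in(-1,1):
    p=m+.10*M[:,2]-s*.01*M[:,0]; bot.reach(p,tool_mag(x[3],s)); c=snap("wrist",f"m{s}"); 
    print(get_obs()["time_s"],get_obs()["joint_pos"].round(2)); print(proj(c,x[:3]+np.array(P)/1e3@M.T).round())
E
python3 -c "
import cv2
for s in('-1','1'):
    i=cv2.imread(f'pics/m{s}.png')[40:340,130:370]; cv2.imwrite(f'pics/mc{s}.png',cv2.resize(i,None,fx=2,fy=2,interpolation=cv2.INTER_CUBIC))"
```

```text
[0.04535515 0.10838826]
b (np.float64(0.5078278594464068), np.float64(-0.21767063525707575), np.float64(-0.07436945487540178))
[0.11036339 0.04554904]
a (np.float64(0.4328304360654277), np.float64(-0.3568274316107542), np.float64(-2.971001585795032))
[ 0.57684423  0.22274521  0.05609535 -0.20276448] [-0.6  0.1  0.5 -0.1 -0.7  0.2  0.8 -0.2]
mouth [0.52763987 0.23286112 0.15057074]
6.4083 [ 0.67  0.11  2.06 -0.57  0.73 -0.31]
[[272. 222.]
 [232. 222.]
 [230. 132.]
 [273. 132.]]
9.15 [ 0.7   0.1   2.09 -0.6   0.72  2.88]
[[231. 131.]
 [273. 131.]
 [272. 221.]
 [232. 221.]]
```

View pics/mc-1.png

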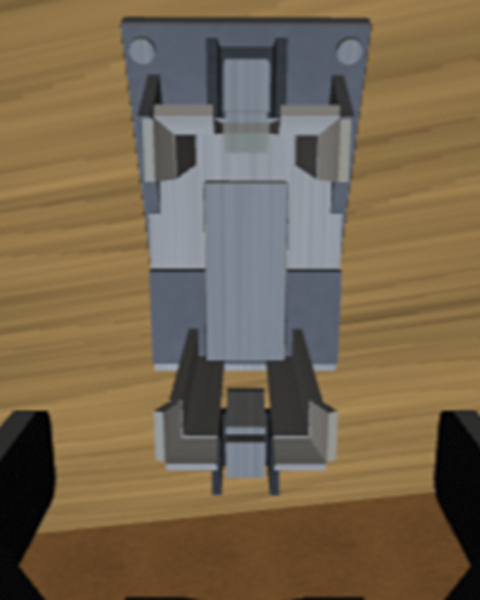

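View pics/mc1.png

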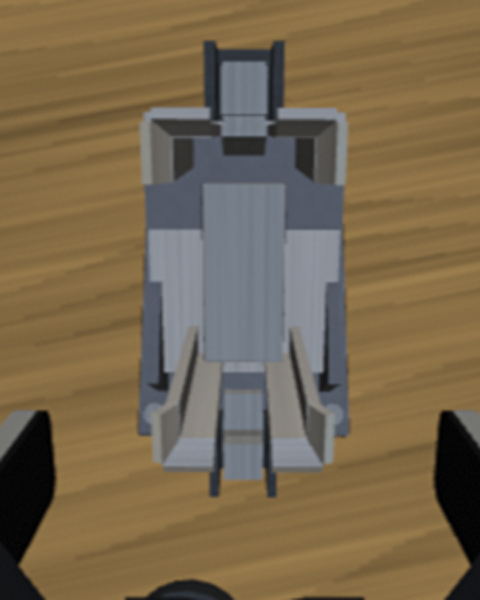

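Close views mc-1 and mc1 show the follower corners at crop pixels (205,181)–(285,360) and (203,183)–(284,361). Lip end edges are at rows 104 and 470 in mc-1, and 109 and 468 in mc1. I fit both views together.

```bash
cat > fit.py <<'E'
from h import *
F=[(38,17,73),(38,-17,73),(-38,-17,73),(-38,17,73)]
raw=lambda q: np.array(q,float)/2+[130-.25,40-.25]
N=np.nan
V={1:([(203,183),(286,183),(284,361),(203,361)],[(1,.4,N,109),(-1,.4,N,468)],[(45,1,142,N),(45,-1,347,N),(-48,1,153,N),(-48,-1,334,N)]),
  -1:([(285,360),(205,360),(205,181),(287,181)],[(-1,.4,N,104),(1,.4,N,470)],[(-45,1,351,N),(-45,-1,142,N),(48,1,337,N),(48,-1,156,N)])}
def res(p,keys):
    out=[]; M=mag_rot(p[3])
    for s in keys:
        c=load(f"m{s}"); f,e,sd=V[s]
        P=[np.array(F)]+[[(a*p[4]*1e3,12,118) for a,_,_,_ in e]]+[[(x,b*p[5]*1e3,118) for x,b,_,_ in sd]]
        P=np.concatenate([np.array(q,float) for q in P])/1e3
        O=raw(np.concatenate([np.array(f,float),[q[2:] for q in e],[q[2:] for q in sd]]))
        d=proj(c,p[:3]+P@M.T)-O; out.append(d[~np.isnan(d)])
    return np.concatenate(out)
for k in[(1,),(-1,),(1,-1)]:
    r=least_squares(res,[.577,.223,.056,-.203,.062,.03],args=(k,),x_scale=.01); print(k,r.x.round(4),r.fun.round(1),np.diff(0) if 0 else "")
np.save("mag.npy",r.x)
E
python3 fit.py
```

```text
(1,) [ 0.5777  0.2226  0.0532 -0.2072  0.0647  0.0338] [-0.4 -0.2  0.4 -0.1 -0.5 -0.   0.8 -0.2  0.2  0.3  0.3 -0.3 -0.4  0.3] 
(-1,) [ 0.5768  0.2234  0.0535 -0.2051  0.0657  0.034 ] [-0.  -0.1  0.7 -0.2 -0.7 -0.   0.8  0.   0.1  0.1 -0.7  0.7  0.5 -1.1] 
(1, -1) [ 0.5778  0.2229  0.0522 -0.2064  0.0656  0.0341] [-0.7  0.2 -0.   0.3 -0.9 -0.   0.6 -0.2 -0.5  1.1 -0.4 -0.5 -0.9  0.2
 -0.5 -0.3  0.5 -0.4 -0.8  0.3  0.3  0.4  0.9 -0.6 -1.3  0.7 -0.1 -1.3]
```

```bash
cat >> h.py <<'E'
def find_blank(c,guess,zt=.019):
    hsv=cv2.cvtColor(c["frame"],cv2.COLOR_RGB2HSV); m=((hsv[:,:,0]<20)&(hsv[:,:,1]>110)&(hsv[:,:,2]>100)).astype(np.uint8)
    n,l,st,ce=cv2.connectedComponentsWithStats(m); g=proj(c,[*guess,zt])[0]
    k=1+np.argmin([np.linalg.norm(x-g)+(1e4 if a<800 else 0) for x,a in zip(ce[1:],st[1:,4])])
    v,u=np.nonzero(l==k); P=back(c,np.c_[u,v],zt)[:,:2]
    (x,y),(w,h),a=cv2.minAreaRect(((P-guess)*1e3).astype(np.float32))
    if w<h: a+=90; w,h=h,w
    return np.array([x,y])/1e3+guess,(w,h),(np.deg2rad(a)+np.pi/2)%np.pi-np.pi/2
E
python3 - <<'E'
from h import *
print(bot.tcp_to_tips)
c=load("wb")
for g in([.508,-.2177],[.4328,-.3568]): print(find_blank(c,np.array(g)))
g,_,a=find_blank(c,np.array([.508,-.2177]))
best=min([a,a+np.pi,a-np.pi],key=lambda w:(lambda q:9 if q is None else abs(q[5]))(kinematics.solve_ik([*g,.12],down(w).as_quat())))
bot.reach([*g,.12],down(best).as_quat()); c=snap("wrist","b1")
print(get_obs()["time_s"],get_obs()["joint_pos"].round(2),best,find_blank(c,g))
cv2.imwrite("pics/b1v.png",c["frame"][:,:,::-1])
E
```

```text
0.017
(array([ 0.50796608, -0.21690327]), (110.09304809570312, 47.080078125), np.float64(-0.07475479864046974))
(array([ 0.43289223, -0.35589305]), (111.52025604248047, 47.4968147277832), np.float64(0.16173102661563798))
10.9417 [-0.4   0.4   1.9  -0.    0.85  1.24] -0.07475479864046974 (array([ 0.50908227, -0.21630843]), (109.27323150634766, 46.418678283691406), np.float64(-0.07473109650676779))
```

View pics/b1v.png

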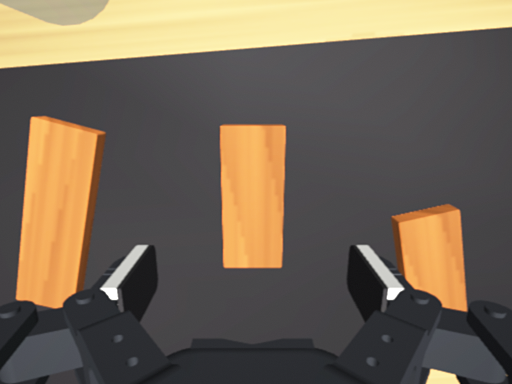

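View b1v shows the chosen short blank centred at (253,196), with the long blank at left and the other short blank at right. Now I grasp it.

```bash
cat >> h.py <<'E'
def grasp(g,yaw,f):
    q=down(yaw).as_quat(); hand.move_gripper(.068,80)
    bot.servo_line([*g,.0215],q,.12); hand.move_gripper(.03,80); o=get_obs(); print("grip",o["gripper_width"],o["grip_force"],o["wrist_force"].round(1))
    bot.servo_line([*g,.20],q,.25); c=snap("wrist",f); o=get_obs()
    T=np.eye(4);T[:3,:3]=R.from_quat(o["orientation"]).as_matrix();T[:3,3]=o["position"]
    print(o["time_s"],o["grip_force"],o["wrist_force"].round(1)); 
    P=np.array([[.055,y,0] for y in(-.023,.023)]); print("end edge top expected px",proj(c,T[:3,3]+P@T[:3,:3].T))
E
python3 - <<'E'
from h import *
grasp(np.array([.5088,-.2165]),-.0747,"h1")
c=load("h1"); cv2.imwrite("pics/h1c.png",cv2.resize(c["frame"][180:384,130:380,::-1],None,fx=3,fy=3-.1,interpolation=cv2.INTER_CUBIC))
E
```

```text
grip 0.043830682915839525 82.114999294281 [-1.9  0.9  8.3]
13.5083 81.35704278945923 [-0.5 -0.7 -0.6]
end edge top expected px [[193.03954006 141.03351459]
 [311.76346534 140.95486943]]
```

View pics/h1c.png

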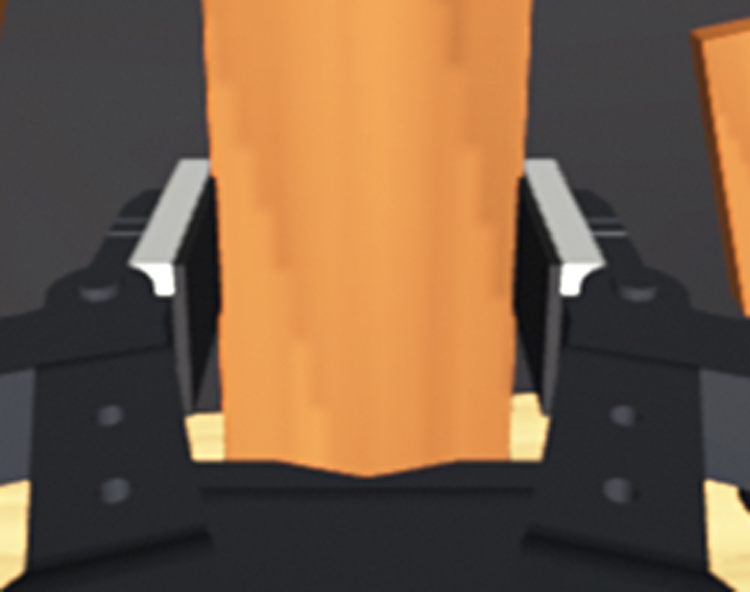

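The crop h1c shows the blank held squarely between the pads, but its end edge lies above the crop. I locate that edge in code.

```bash
cat >> h.py <<'E'
def end_x(f,o,zt=.002):
    c=load(f); fr=cv2.cvtColor(c["frame"],cv2.COLOR_RGB2HSV).astype(int)
    T=R.from_quat(o["orientation"]).as_matrix()
    xs=np.linspace(.045,.065,81); out=[]
    for y in(-.015,-.008,0,.008,.015):
        P=o["position"]+np.c_[xs,0*xs+y,0*xs+zt]@T.T; uv=proj(c,P).astype(np.float32)
        v=cv2.remap(c["frame"].astype(np.float32),uv[:,0].reshape(1,-1),uv[:,1].reshape(1,-1),cv2.INTER_LINEAR)[0]
        s=v[:,0]-v[:,2]; k=np.argmax(-np.gradient(cv2.GaussianBlur(s.reshape(1,-1),(9,1),0)[0])); out.append(xs[k])
    return np.array(out)
E
python3 - <<'E'
from h import *
o=get_obs(); e=end_x("h1",o); print(e, o["position"])
m=np.load("mag.npy"); m[:3]=[.5775,.2229,.0528]; m[3]=-.206; np.save("mag.npy",m)
M=mag_rot(m[3])
for s in (-1,1):
  for h in(.19,.116,.0715): 
    p=m[:3]+M[:,2]*h; q=kinematics.solve_ik(p,tool_mag(m[3],s)); print(s,h,p.round(3),q)
E
```

```text
[0.0555  0.0555  0.05525 0.0555  0.0555 ] [ 0.50778971 -0.21607645  0.19841624]
-1 0.19 [0.49  0.241 0.221] [ 0.67132271  0.14205403  2.08582343 -0.61069698  0.68104028 -0.25713666]
-1 0.116 [0.524 0.234 0.155] [ 0.61308514  0.2826062   2.09290069 -0.73272711  0.53835158 -0.15612929]
-1 0.0715 [0.545 0.23  0.116] [ 0.58084518  0.37130355  2.08556375 -0.83390654  0.46554632 -0.06832516]
1 0.19 [0.49  0.241 0.221] [ 0.67132271  0.14205403  2.08582343 -0.61069698  0.68104028  2.88445599]
1 0.116 [0.524 0.234 0.155] [ 0.61308514  0.2826062   2.09290069 -0.73272711  0.53835158  2.98546336]
1 0.0715 [0.545 0.23  0.116] None
```

```bash
cat >> h.py <<'E'
m=np.load("mag.npy") if __import__("os").path.exists("mag.npy") else None
class Mag:
    def __init__(s): s.M=mag_rot(m[3]); s.q=tool_mag(m[3],-1); s.off=np.zeros(3)
    def w(s,l): return m[:3]+s.M@np.array(l,float)
    def loc(s): o=get_obs(); return s.M.T@(o["position"]-m[:3]), s.M.T@o["wrist_force"], o
    def go(s,l,v=.1,learn=True,say=True):
        bot.servo_line(s.w(np.array(l)+s.off),s.q,v)
        p,f,o=s.loc()
        if learn: s.off+=np.array(l)-p
        if say:
            e=(R.from_quat(s.q).inv()*R.from_quat(o["orientation"])).as_rotvec()
            print("t%.1f"%o["time_s"],"cmd",np.round(np.array(l)*1e3,1),"at",(p*1e3).round(1),"F",f.round(1),"rot",(e*57.3).round(2),"w%.4f"%o["gripper_width"])
        return p,f
E
python3 - <<'E'
from h import *
G=Mag(); d=.0005
bot.reach(G.w([d,0,.2]),G.q)
for h in(.165,.160,.150): p,f=G.go([d,0,h])
print(G.off)
snap("wrist","in1"); 
c=snap("side","in1s"); u=proj(c,G.w([0,0,.11]))[0].astype(int); r=c["frame"][u[1]-60:u[1]+60,u[0]-80:u[0]+80,::-1]
cv2.imwrite("pics/in1c.png",cv2.resize(r,None,fx=5,fy=5,interpolation=cv2.INTER_CUBIC))
np.save("off.npy",G.off)
E
```

```text
t15.7 cmd [  0.5   0.  165. ] at [  0.6  -0.5 164.6] F [-0.1 -0.2 -1.2] rot [0.07 0.04 0.04] w0.0437
t15.9 cmd [  0.5   0.  160. ] at [  0.6   0.6 160.5] F [-0.7  0.  -2.1] rot [-0.01 -0.01  0.01] w0.0441
t16.2 cmd [  0.5   0.  150. ] at [ 1.000e-01 -4.000e-01  1.496e+02] F [-0.6 -0.4 -0.6] rot [ 0.04  0.03 -0.01] w0.0439
[0.00032274 0.00027227 0.00025256]
```

View pics/in1c.png

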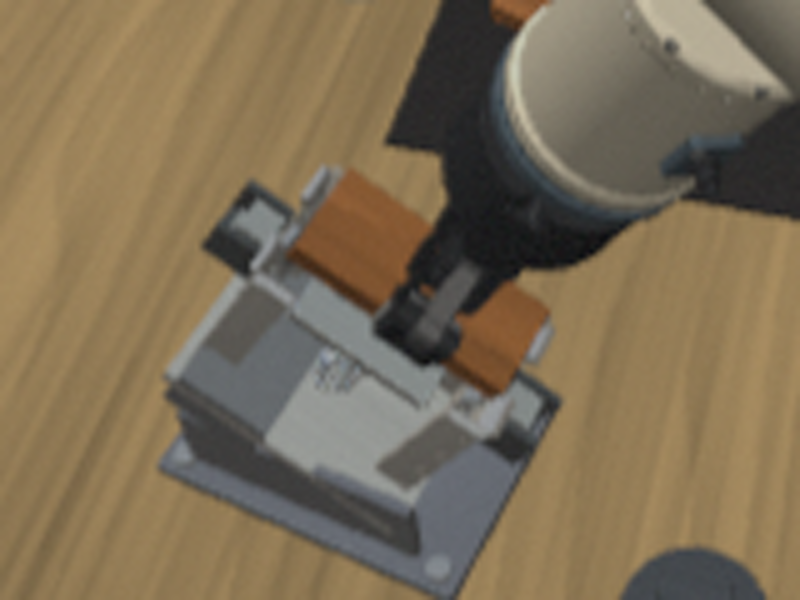

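in1c shows the blank held square just above the mouth. I insert it slowly while watching the force.

```bash
cat >> h.py <<'E'
def insert(G,d,dy=0,hs=(.140,.130,.122,.116,.110,.104,.098,.092,.086,.080,.076,.072)):
    for h in hs:
        p,f=G.go([d,dy,h],.05,learn=False)
        if abs(f[2])>40 or np.hypot(f[0],f[1])>20: print("STOP"); return False
    return True
E
python3 - <<'E'
from h import *
G=Mag()
insert(G,.0005)
E
```

```text
t16.6 cmd [  0.5   0.  140. ] at [  0.3  -0.2 139.6] F [ 0.4 -0.6 -0.9] rot [ 0.04  0.03 -0.01] w0.0438
t17.0 cmd [  0.5   0.  130. ] at [  0.3  -0.2 129.6] F [ 0.  -0.1  0.1] rot [ 0.04  0.03 -0.01] w0.0437
t17.3 cmd [  0.5   0.  122. ] at [  0.4  -0.2 121.6] F [-0.4 -0.  -0.3] rot [ 0.03  0.02 -0.01] w0.0437
t17.6 cmd [  0.5   0.  116. ] at [ 3.000e-01 -1.000e-01  1.157e+02] F [-1.2  0.7 -2. ] rot [ 0.01  0.02 -0.01] w0.0437
t17.8 cmd [  0.5   0.  110. ] at [  0.6   0.  109.8] F [-0.9  0.2 -1.9] rot [ 0.    0.   -0.01] w0.0438
t18.1 cmd [  0.5   0.  104. ] at [  0.5   0.  103.9] F [ 0.1  0.4 -1.9] rot [ 0.01  0.   -0.01] w0.0436
t18.4 cmd [ 0.5  0.  98. ] at [ 0.5 -0.1 97.9] F [-0.1  0.8 -3.2] rot [ 0.02  0.01 -0.01] w0.0441
t18.6 cmd [ 0.5  0.  92. ] at [ 0.7  0.1 92.1] F [-1.   0.1  2. ] rot [-0.   -0.01  0.  ] w0.0437
t18.9 cmd [ 0.5  0.  86. ] at [ 0.7  0.1 86.1] F [ 0.5 -0.1  2.6] rot [-0.01 -0.01  0.  ] w0.0441
t19.2 cmd [ 0.5  0.  80. ] at [ 0.7  0.1 80.2] F [ 0.3 -0.   4.5] rot [-0.01 -0.01  0.  ] w0.0437
t19.4 cmd [ 0.5  0.  76. ] at [ 0.7  0.1 76.2] F [ 0.7 -1.4  5.2] rot [-0.01 -0.02  0.  ] w0.0439
t19.7 cmd [ 0.5  0.  72. ] at [ 0.7  0.1 72.2] F [ 0.9 -0.6  5.3] rot [-0.01 -0.01  0.  ] w0.0439
```

```bash
python3 - <<'E'
from h import *
G=Mag()
G.go([.0005,0,.0705],.05,learn=False); hand.move_gripper(.066,80)
G.go([.0005,0,.14],.15,learn=False); G.go([-.01,0,.207],.2,learn=False); bot.dwell(.1)
c=snap("wrist","l1"); cv2.imwrite("pics/l1c.png",cv2.resize(c["frame"][20:340,110:390,::-1],None,fx=1.8,fy=1.8,interpolation=cv2.INTER_CUBIC))
E
```

```text
t19.9 cmd [ 0.5  0.  70.5] at [ 0.7  0.1 70.8] F [ 0.4 -0.1  6.5] rot [-0.01 -0.02  0.01] w0.0439
t20.9 cmd [  0.5   0.  140. ] at [  0.5   0.  139.9] F [-0.3 -0.6 -0. ] rot [-0.02 -0.01 -0.  ] w0.0656
t21.4 cmd [-10.   0. 207.] at [-10.1   0.  206.3] F [ 0.2 -0.2  0.1] rot [-0.01 -0.   -0.03] w0.0661
```

View pics/l1c.png

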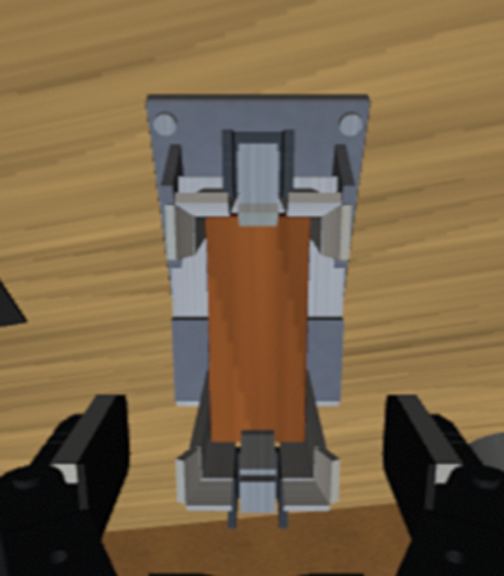

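l1c shows the first blank loaded, with both catches overhanging its ends at (258,215) and (258,440). Now the second blank.

```bash
python3 - <<'E'
from h import *
g=np.array([.4340,-.3555]); a=.162
best=min([a,a+np.pi,a-np.pi],key=lambda w:(lambda q:9 if q is None else abs(q[5]))(kinematics.solve_ik([*g,.12],down(w).as_quat())))
bot.reach([*g,.12],down(best).as_quat()); bot.dwell(.1); c=snap("wrist","a1")
G2,sz,a2=find_blank(c,g); print(best,G2,sz,a2,get_obs()["time_s"])
if abs(sz[0]-110)<4 and abs(sz[1]-46)<3 and np.linalg.norm(G2-g)<.006:
    grasp(G2,a2+round((best-a2)/np.pi)*np.pi,"h2"); o=get_obs(); print(end_x("h2",o), o["gripper_width"])
E
```

```text
0.162 [ 0.43307891 -0.35637162] (109.21109771728516, 46.45829391479492) 0.1627200081311957 23.875
grip 0.04366863160792573 82.1453332901001 [-1.2  0.6  8.1]
26.3333 81.38421893119812 [ 0.6  0.2 -1.4]
end edge top expected px [[192.78556791 140.9971987 ]
 [311.54366336 140.92494989]]
[0.05575 0.05575 0.0555  0.05575 0.0555 ] 0.043881560018242866
```

```bash
python3 - <<'E'
from h import *
G=Mag(); d=.0006
bot.reach(G.w([d,0,.2]),G.q)
G.go([d,0,.15],learn=False)
if insert(G,d): G.go([d,0,.0705],.05,learn=False)
E
```

```text
t29.1 cmd [  0.6   0.  150. ] at [  0.7  -0.2 149.9] F [-0.3 -0.2 -1. ] rot [0.03 0.01 0.02] w0.0438
t29.5 cmd [  0.6   0.  140. ] at [ 5.000e-01 -1.000e-01  1.399e+02] F [ 0.7 -0.4 -1.5] rot [ 0.01  0.01 -0.  ] w0.0440
t29.8 cmd [  0.6   0.  130. ] at [  0.4  -0.2 129.6] F [ 0.1 -0.6 -0.1] rot [ 0.03  0.03 -0.01] w0.0440
t30.1 cmd [  0.6   0.  122. ] at [  0.4  -0.2 121.6] F [ 0.9  0.  -1.3] rot [ 0.03  0.02 -0.01] w0.0442
t30.4 cmd [  0.6   0.  116. ] at [ 3.000e-01 -1.000e-01  1.157e+02] F [-1.8  0.7 -0.9] rot [ 0.02  0.03 -0.01] w0.0435
t30.7 cmd [  0.6   0.  110. ] at [  0.7   0.2 109.7] F [-0.6 -0.4 -1. ] rot [-0.01 -0.   -0.01] w0.0437
t30.9 cmd [  0.6   0.  104. ] at [6.000e-01 1.000e-01 1.039e+02] F [-0.4  1.4 -0.1] rot [-0.    0.   -0.01] w0.0437
t31.2 cmd [ 0.6  0.  98. ] at [ 0.7  0.1 98. ] F [-1.4  0.7  1.9] rot [-0.01 -0.    0.  ] w0.0440
t31.5 cmd [ 0.6  0.  92. ] at [ 0.8  0.2 92.1] F [-0.5  1.1  3.5] rot [-0.01 -0.01  0.  ] w0.0441
t31.8 cmd [ 0.6  0.  86. ] at [ 0.9  0.2 86.1] F [-0.3  0.6  4.1] rot [-0.01 -0.02  0.  ] w0.0438
t32.0 cmd [ 0.6  0.  80. ] at [ 0.9  0.1 80.2] F [-1.1  1.1  6.4] rot [-0.01 -0.02  0.  ] w0.0436
t32.3 cmd [ 0.6  0.  76. ] at [ 0.9  0.1 76.2] F [-0.3  0.8  7.3] rot [-0.01 -0.02  0.  ] w0.0438
t32.5 cmd [ 0.6  0.  72. ] at [ 0.9  0.2 72.3] F [-1.3  1.4  6.8] rot [-0.02 -0.02  0.01] w0.0437
t32.8 cmd [ 0.6  0.  70.5] at [ 0.9  0.2 70.9] F [-0.1  0.3  7.8] rot [-0.02 -0.02  0.01] w0.0438
```

```bash
python3 - <<'E'
from h import *
G=Mag()
hand.move_gripper(.066,80)
G.go([.0005,0,.14],.15,learn=False); G.go([-.01,0,.207],.2,learn=False); bot.dwell(.3)
c=snap("wrist","l2"); a=load("l1")["frame"]; b=c["frame"]
D=np.abs(a.astype(int)-b).max(2)
cor=np.array([(x,y,75) for x in(-65,65) for y in(-30,30)])/1e3
u=proj(c,m[:3]+cor@G.M.T); lo=u.min(0).astype(int);hi=u.max(0).astype(int); d=D[lo[1]:hi[1],lo[0]:hi[0]]
print(lo,hi,"mean diff",d.mean(),"frac>50",(d>50).mean())
for f in(a,b):
    # blank extent & bolt cover: wood mask along centre line and off-centre
    hsv=cv2.cvtColor(f,cv2.COLOR_RGB2HSV); w=(hsv[:,:,0]<20)&(hsv[:,:,1]>130)
    print([ (lambda r:(r.min(),r.max(),len(r)))(np.nonzero(w[130:275,k])[0]+130) for k in (232,238,253,268,274)], [(lambda r:(r.min(),r.max()))(np.nonzero(w[k,200:300])[0]+200) for k in(160,200,240)])
E
```

```text
t33.7 cmd [  0.5   0.  140. ] at [  0.4   0.  139.8] F [ 0.2 -0.   0.8] rot [-0.01 -0.01 -0.01] w0.0659
t34.2 cmd [-10.   0. 207.] at [-1.010e+01  1.000e-01  2.064e+02] F [ 0.5 -1.2  0.2] rot [-0.01 -0.01 -0.03] w0.0662
[214 124] [290 273] mean diff 2.24726245143059 frac>50 0.0016778523489932886
[(np.int64(141), np.int64(265), 125), (np.int64(140), np.int64(265), 126), (np.int64(146), np.int64(258), 113), (np.int64(140), np.int64(265), 126), (np.int64(141), np.int64(265), 125)] [(np.int64(200), np.int64(280)), (np.int64(226), np.int64(279)), (np.int64(226), np.int64(279))]
[(np.int64(141), np.int64(264), 124), (np.int64(139), np.int64(264), 126), (np.int64(146), np.int64(258), 113), (np.int64(140), np.int64(264), 125), (np.int64(141), np.int64(264), 124)] [(np.int64(200), np.int64(280)), (np.int64(226), np.int64(279)), (np.int64(226), np.int64(279))]
```

The top view matches the first load: same blank height, and both catches cover the ends. The robot is clear, so I hand in.

```bash
python3 -c "
from workcell import *
print(hand_in())"
```

```text
the job is handed in; nothing more can be done
None
```

I pressed both short blanks into the magazine and handed the job in at about 35 s; the wrist view after each load showed the top blank under both catches, but hand-in returned no verdict and I had no follower or catch joint readings to check.

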